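# Light and index a find for its third photograph

## Task

Set the lamp's dimmer lever to half: upright, in line with the long centre mark of its scale. Then turn the specimen turner's indexing knob clockwise (seen from above) from its home stop by three clicks, to the third stop and never on to the fourth, and finish while still holding the knob there in the gripper for the exposure, because it springs back if let go. Leave the lever at half and the other things on the table where they are.

Things in the scene. Friction and masses are not known exactly. Their poses are not given: they have to be found in the camera images.
- turner: specimen turner, fixed on the table on either side of the dimmer, turned up to 0.35 rad: low grey box 130 (its x) x 360 (its y) x 40 mm high. Origin: centre of its underside. The knob's upright axis is at (0, -120) mm; a 110 mm turntable, geared to the knob, with a bone piece on foam (90 mm above the table) at (0, 30); a black camera (114 mm above the table) at (0, 155).
- knob_grip (a point): middle of the upright grip bar of the black indexing knob, on its axis, 69 mm above the table. The bar is 48 mm long (its x), 14 thick (its y), 34 tall, top 86 mm above the table, on a 52 mm disc; pinch it across its thickness from above. A light line on top marks its pointer (-x) end. Turns with the knob; at joint value 0 its axes are the turner's.
- knob_axis (a point): point where the knob's axis meets the top of the turner's box, 40 mm above the table. The click plunger adds about 0.045 N m against the turn just after each stop and as much with the turn just before the next: the resistance jumps up at each stop.
- index_knob (a joint): angle of the indexing knob in rad: 0 at its home stop (where it starts), growing clockwise seen from above, up to 2.09. Click stops every 24 degrees: first 0.419, second 0.838, third 1.257, fourth 1.676; dark marks on the housing show them to the pointer end. A return spring (0.06 N m at home, 0.10 at the third stop) is stronger than the clicks: let go, it springs back.
- dimmer: the lamp's dimmer, fixed on the table, turned up to 0.5 rad: white box 120 (its x) x 90 (its y) x 40 mm high, origin at the centre of its underside, z up. On top stands an upright aluminium half disc, radius 40 mm, 4 mm thick, its middle at y = +16 mm, with dark marks on its rim: the long one at the top is half.
- lever_hinge (a point): centre of the dimmer lever's hinge, on the dimmer's axis 40 mm above the table; the hinge line runs along the dimmer's y
- lever_ball (a point): centre of the black ball (24 mm across) at the end of the dimmer lever, 70 mm from the hinge centre; 110 mm above the table when the lever is upright. The rod is 10 mm thick.
- lever (a joint): angle of the dimmer lever in rad: 0 leaning 0.6 rad towards the dimmer's -x, 0.6 upright (half), 1.2 leaning 0.6 rad towards its +x. Starts between 0 and 0.35; friction holds it where it is left (moving it takes about 1.5 N at the ball).
- jar: small clear screw-top sample jar, 44 mm across, 55 mm tall, standing near the dimmer; origin at the centre of its underside; not part of the job, to be left alone
- tub: white open plastic tub, 116 mm across, 105 mm tall, on the far side of the table; origin at the centre of its underside; not part of the job, to be left alone
- wash_bottle: white plastic bottle, 60 mm across, 150 mm tall, on the far side; origin at the centre of its underside; not part of the job, to be left alone
- film_can: grey plastic specimen can, 32 mm across, 45 mm tall, on the near side; origin at the centre of its underside; not part of the job, to be left alone
- brush: hand brush 160 mm long, lying on the near side; not part of the job, to be left alone
- scale_bar: steel bar 100 x 14 x 6 mm lying flat on the far side; origin at the centre of its underside; not part of the job, to be left alone

How it is judged:
By the outcome, as a careful person would: the job done as asked, in the order asked, and still so for the second after the job is handed in, while the arm keeps its last pose, push and grip.
It also fails if it takes over 53 s, if anything falls off the work surface, if the arm or the gripper's body presses on something with over 40 N, if the wrist force passes 120 N, or if a joint passes its speed limit or range.

## Robot

A 7-joint arm with a two-finger parallel gripper is mounted at the origin on the work surface. World frame = base frame: x ahead of the robot, y to its left, z up, the work surface at z = 0. Lengths are in m, angles in rad, forces in N, time in s.
With the tool pointing down it reaches from about 0.4 to 0.85 m from the base axis. Payload 10.4 kg.
Tool frame: the origin (TCP) lies at the very end of the fingers, on their centre line; the grasp point (between the pads) lies 19 mm behind it; z points along the fingers, y is the line along which they close (so a half turn about z gives the same grasp; the last joint's range is limited). The gripper opens to 87 mm and grips with 3 to 60 N. Pads are 19 mm wide; open, the fingers measure 117 mm over their backs; the gripper's body (75 mm by 190 mm) begins 51 mm behind the grasp point.
Start: joints at [-1.202, 0.332, -0.065, 1.46, 0.022, 1.35, -0.088], TCP at [0.239, 0.578, 0.223] pointing down, gripper open.
Joint ranges: [-2.6, 2.6], [-0.5, 2.12], [-1.47, 1.34], [0.16, 2.42], [-1.27, 4.41], [0.06, 2.06], [-2.6, 2.6]. Speed limits (rad/s): [2.22, 2.22, 2.79, 2.79, 3.14, 3.14, 3.14].

## Interface

Orientations are given as a unit quaternion [x, y, z, w].
In Python, from bench import monitor, imaging, env gives the robot as it stands.
- The arm moves only by the tool send_rows, never from a script. Its argument "targets" is a list of rows, each a list of 5 numbers: the shift along the tool's x, y, z in m, then the turn about the tool's z in degrees, then the finger opening in m, from 0 to 0.087. A call has 1 to 8 rows; each row is the pose to reach, as a shift and turn from the pose commanded when the call began, along the tool's axes at that moment; what a row does not reach only later rows make up. A row lasts 1/12 s, in which the tool goes at most 41.7 mm and 7.16 degrees, less where a joint would pass 70% of its speed; a pose out of reach is approached as far as the arm can. A call with a gripper value outside its range is refused whole. The fingers move at their own pace and stop on an object; "grip_force" is the grip in N (left out, the last holds). Time passes only in rows, so rows that repeat a pose let the fingers close. It gives the time, the measured TCP pose, the force, the opening and the grip force at its end, in the units of the state.
- monitor.get_state(): the state, without advancing time (a new reading comes with each control period).
- imaging.capture(name): name is "scene" or "top" or "wrist"; returns a dict with "image" (384x512x3 uint8, red, green, blue), "range_z" (384x512 float32, m along the optical axis (not along the pixel's ray), 0 where there is no reading), "intrinsics" (3x3 intrinsics, pixels), "position" and "attitude" of the camera in the world. Camera axes: x right, y down, z forward; pixel columns grow to the right and rows downward; lengths in m; the calibration is good to about 2 mm. A picture is of the moment at which its call begins.
- env.job_done(): hands the job in; it is judged then, once.
The state is a dict: "t": time; "joint_pos": joint angles; "joint_vel": joint speeds; "joint_torque": joint torques, N m; "ee_pos": TCP position; "tcp_rot": TCP orientation; "ft_force": force on the tool from outside, world axes, zero at the start; "torque": the same for the moment, N m; "gripper_width": finger opening in m; "grasp_force": force on a finger pad.
Only numpy, scipy, OpenCV 4.12 (cv2) and the standard library are available. Lean on these libraries where they do the work, as an engineer would, in place of code of your own. Each camera call takes 0.05 s, during which the arm holds its last target. There are 200 camera calls.

## Working session

There is one attempt and no reset: what is moved stays moved. The work goes in short steps, Python scripts to look and compute and a tool call to move; the robot and the scene stay as the last step left them, time stands still between calls to the robot, and variables do not carry over. Pictures are saved under pics/ and viewed, at most 10 in all, crops included, and the job is handed in when it is done.

Besides the shell and the picture viewer there is one more tool, called by a JSON object that holds its "name" and its "arguments". send_rows: Moves the arm, as the interface text tells. Its arguments: {"type":"object","properties":{"targets":{"type":"array"},"grip_force":{"type":"number"}},"required":["targets"]}

```bash
mkdir -p pics
cat > h.py <<'E'
import numpy as np, cv2, pickle
from scipy.spatial.transform import Rotation as R
from bench import monitor, imaging, env
def cap(n, tag):
    c=imaging.capture(n); pickle.dump(c,open(f'{tag}.pkl','wb'))
    cv2.imwrite(f'pics/{tag}.png',cv2.cvtColor(c['image'],cv2.COLOR_RGB2BGR)); return c
def rot(a):
    a=np.array(a,float); return a if a.shape==(3,3) else R.from_quat(a).as_matrix()
def cloud(c):
    K=np.array(c['intrinsics']); z=c['range_z']; v,u=np.mgrid[:z.shape[0],:z.shape[1]]
    p=np.stack([(u-K[0,2])/K[0,0]*z,(v-K[1,2])/K[1,1]*z,z],-1)
    return p@rot(c['attitude']).T+np.array(c['position'])
def proj(c,p):
    q=(np.atleast_2d(p)-np.array(c['position']))@rot(c['attitude']); K=np.array(c['intrinsics'])
    q=q@K.T; return q[:,:2]/q[:,2:]
E
python3 - <<'E'
from h import *
a=cap('top','top1'); b=cap('scene','scene1')
for c in (a,b): print(c['position'],c['attitude'],c['intrinsics'])
cv2.imwrite('pics/both.png',cv2.resize(np.vstack([cv2.imread('pics/top1.png'),cv2.imread('pics/scene1.png')]),(400,600)))
s=monitor.get_state(); print({k:np.round(v,3) for k,v in s.items()})
E
```

```text
[ 0.54595404 -0.06515298  1.03199097] [-0.69800816  0.71555423 -0.02110946  0.01792028] [[454.79939382   0.         253.1286429 ]
 [  0.         454.79939382 179.35123058]
 [  0.           0.           1.        ]]
[1.11125111 0.36453706 0.8578952 ] [ 0.40824749  0.83876139 -0.32837992 -0.14825636] [[457.29131944   0.         254.08835691]
 [  0.         457.29131944 193.32107954]
 [  0.           0.           1.        ]]
{'t': np.float64(0.1), 'joint_pos': array([-1.202,  0.333, -0.065,  1.461,  0.022,  1.35 , -0.089]), 'joint_vel': array([ 0.001, -0.002, -0.001, -0.003,  0.   ,  0.001,  0.001]), 'joint_torque': array([ 2.0000e-03, -6.2453e+01,  2.5000e-02, -3.9072e+01, -6.1000e-02,
        3.6000e-02,  0.0000e+00]), 'ee_pos': array([0.239, 0.577, 0.222]), 'tcp_rot': array([ 0.195,  0.981, -0.001, -0.   ]), 'ft_force': array([ 0.73 , -0.552, -0.671]), 'torque': array([ 0.022, -0.019,  0.013]), 'grasp_force': np.float64(0.0), 'gripper_width': np.float64(0.087)}
```

View pics/top1.png

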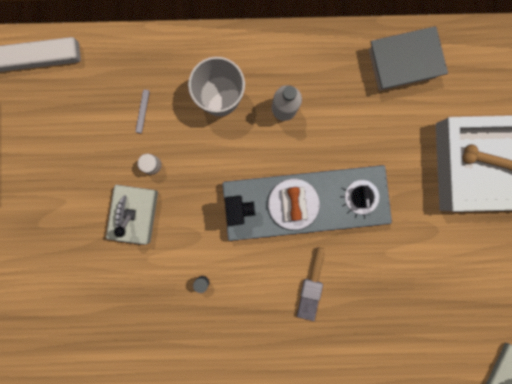

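View pics/scene1.png

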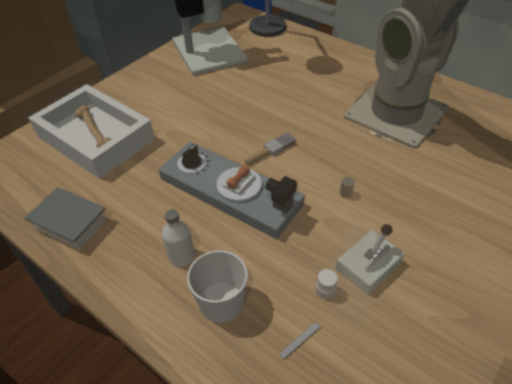

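Top view: the dimmer is at about (131,214) with its ball at (119,231), leaning to the robot. The turner is at about (307,203), with the knob at (361,197) on the −y end. Next I fit the boxes using the depth data.

Run:
```python
from h import *
c=pickle.load(open('top1.pkl','rb')); P=cloud(c)
for n,(u0,u1,v0,v1) in dict(dimmer=(98,165,178,252),turner=(215,400,155,248)).items():
    q=P[v0:v1,u0:u1].reshape(-1,3); m=(abs(q[:,2]-.04)<.006)
    r=cv2.minAreaRect((q[m][:,:2]*1000).astype(np.float32)); print(n,m.sum(),np.round(np.median(q[m][:,2]),4),r)
    m=q[:,2]>.05; print(np.round(np.percentile(q[m],[1,50,99],axis=0),3))
for n,(u0,u1,v0,v1) in dict(ball=(110,128,222,242),knob=(345,380,180,215)).items():
    q=P[v0:v1,u0:u1].reshape(-1,3); m=q[:,2]>(.07 if n=='knob' else .07)
    q=q[m]; print(n,len(q),np.round(q.mean(0),4),np.round(q.max(0),4),np.round(q.min(0),4), cv2.minAreaRect((q[:,:2]*1000).astype(np.float32)))
    if n=='knob': print(cv2.fitLine((q[:,:2]).astype(np.float32),2,0,.01,.01).ravel())
im=cv2.imread('pics/top1.png')
A=cv2.resize(im[175:255,95:175],(400,400),interpolation=2);B=cv2.resize(im[165:230,330:395],(400,400),interpolation=2)
cv2.imwrite('pics/crop1.png',np.hstack([A,B]))
```

```text
dimmer 1837 0.04 ((531.3531494140625, 197.71881103515625), (90.74678802490234, 119.93110656738281), 80.323974609375)
[[ 0.489 -0.065  0.05 ]
 [ 0.524  0.206  0.075]
 [ 0.569  0.218  1.032]]
turner 6521 0.0399 ((547.5185546875, -186.92843627929688), (130.1788787841797, 359.9211120605469), 4.5285258293151855)
[[ 0.496 -0.325  0.05 ]
 [ 0.545 -0.147  0.064]
 [ 0.594 -0.015  1.032]]
ball 153 [0.502  0.2009 0.1077] [0.546  0.2199 1.032 ] [ 0.4869 -0.0652  0.0713] ((515.5616455078125, 75.84031677246094), (31.361507415771484, 286.7536926269531), 5.923020362854004)
knob 192 [ 0.5567 -0.296   0.1183] [ 0.5807 -0.0652  1.032 ] [ 0.5327 -0.315   0.07  ] ((540.2367553710938, -191.13824462890625), (47.688209533691406, 247.6807403564453), 8.299979209899902)
[ 0.04355014 -0.9990512   0.55671155 -0.29603642]
```

View pics/crop1.png

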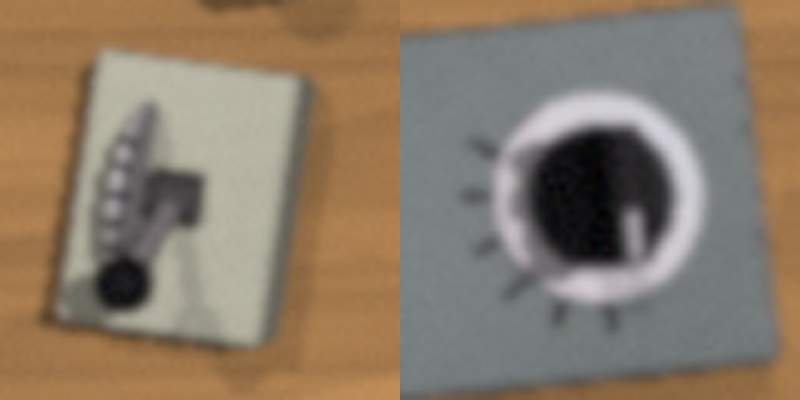

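The dimmer's disc is on its +y side and the ball leans toward −x. The pointer line points toward the robot, so the knob is at home. Now I work out the first move.

```bash
cat >> h.py <<'E'
D0=np.array([.5314,.1977]); DX=np.radians(-9.7); KN=np.array([.5570,-.3065]); TX=np.radians(4.53)
def delta(pos,yaw):
    s=monitor.get_state(); T=rot(s['tcp_rot']); d=T.T@(np.array(pos)-s['ee_pos'])
    y=np.arctan2(T[1,1],T[0,1]); t=np.degrees(y-yaw); t=(t+90)%180-90
    print('shift',np.round(d,4),'turn',round(t,2),'yaw',round(np.degrees(y),2),'q',np.round(s['joint_pos'],2),'ee',np.round(s['ee_pos'],4),'F',np.round(s['ft_force'],1),'t',s['t'])
E
python3 - <<'E'
from h import *
c=pickle.load(open('top1.pkl','rb')); P=cloud(c)
q=P[222:242,110:129].reshape(-1,3); q=q[(q[:,2]>.06)&(q[:,2]<.2)]
print(len(q)); top=q[q[:,2]>q[:,2].max()-.01]; print(top.mean(0),q[:,2].max())
u=np.array([np.cos(DX),np.sin(DX)])
print(((q[:,:2]-D0)@u).min(), (top[:,:2].mean(0)-D0)@u, (top[:,:2].mean(0)-D0)@[-u[1],u[0]])
delta([*(D0-.04*u),.2],DX)
E
```

```text
159
[0.49810095 0.20299818 0.11045627] 0.11594853846790654
-0.044985643954193466 -0.03371567161015978 -0.0003881045600803018
shift [-0.3766 -0.2478  0.0222] turn 77.25 yaw 67.55 q [-1.2   0.33 -0.06  1.46  0.02  1.35 -0.09] ee [0.2386 0.5773 0.2218] F [ 0.7 -0.6 -0.7] t 0.1
```

{"name": "send_rows", "arguments": {"targets": [[-0.03,-0.02,0,6,0.087],[-0.06,-0.04,0,12,0.087],[-0.09,-0.06,0,18,0.087],[-0.12,-0.08,0,24,0.087],[-0.15,-0.1,0,30,0.087],[-0.18,-0.12,0,36,0.087],[-0.21,-0.14,0,42,0.087],[-0.24,-0.16,0,48,0.087]]}}

```text
t: 0.77
ee_pos: [0.3999, 0.3364, 0.2224]
tcp_rot: [0.579, 0.815, -0.0, -0.0]
ft_force: [0.7, 0.4, -0.4]
gripper_width: 0.087
grasp_force: 0.0
```

Run:
```python
from h import *
u=np.array([np.cos(DX),np.sin(DX)]); delta([*(D0-.04*u),.2],DX)
```

```text
shift [-0.155   0.0434  0.0223] turn 28.96 yaw 19.26 q [-0.95  0.1   0.18  1.74 -0.02  1.3  -0.43] ee [0.3999 0.3364 0.2224] F [ 0.7  0.4 -0.4] t 0.7667
```

{"name": "send_rows", "arguments": {"targets": [[-0.026,0.007,0.004,5,0.087],[-0.052,0.014,0.008,10,0.087],[-0.078,0.021,0.012,15,0.087],[-0.104,0.028,0.016,20,0.087],[-0.13,0.036,0.02,25,0.087],[-0.155,0.043,0.022,29,0.087],[-0.155,0.043,0.022,29,0.087],[-0.155,0.043,0.022,29,0.087]]}}

```text
t: 1.43
ee_pos: [0.4922, 0.205, 0.2001]
tcp_rot: [0.764, 0.645, -0.0, 0.0]
ft_force: [-0.7, 0.3, -0.4]
gripper_width: 0.0872
grasp_force: 0.0
```

Run:
```python
from h import *
u=np.array([np.cos(DX),np.sin(DX)]); delta([*(D0-.04*u),.092],DX)
c=cap('wrist','w1'); print(proj(c,[[*D0,.04],[*D0,.11],[*(D0-.0335*u),.1014]]),c['position'])
```

```text
shift [-0.0006 -0.      0.1081] turn 0.1 yaw -9.6 q [-0.79  0.14  0.34  1.75 -0.05  1.26 -0.6 ] ee [0.4922 0.205  0.2001] F [-0.7  0.3 -0.4] t 1.4333
[[289.46858789 180.29096655]
 [297.87837985 197.89998085]
 [262.5852941  195.1650077 ]] [0.50553431 0.28239328 0.36086005]
```

View pics/w1.png

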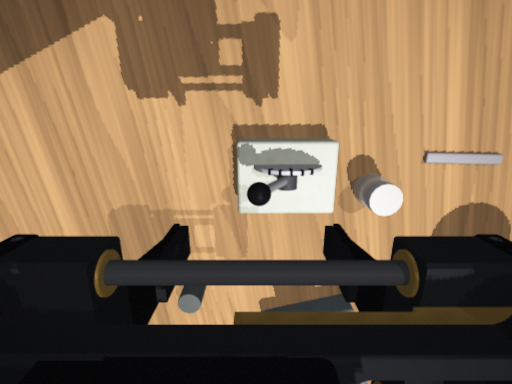

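Wrist view: the ball is at (259,194) and the hinge at (288,181), both within 2 mm of prediction. The fingers are clear of the jar, so I descend.

{"name": "send_rows", "arguments": {"targets": [[0,0,0.025,0,0.087],[0,0,0.05,0,0.087],[0,0,0.075,0,0.087],[0,0,0.095,0,0.087],[0,0,0.108,0,0.087],[0,0,0.108,0,0.087]], "grip_force": 5}}

```text
t: 1.98
ee_pos: [0.4892, 0.2071, 0.0897]
tcp_rot: [0.762, 0.648, -0.002, -0.001]
ft_force: [-0.6, 0.3, -0.7]
gripper_width: 0.0871
grasp_force: 0.0
```

{"name": "send_rows", "arguments": {"targets": [[0,0.002,0,0,0.05],[0,0.004,0,0,0.04],[0,0.005,0,0,0.03],[0,0.005,0,0,0.02],[0,0.005,0,0,0.02],[0,0.005,0,0,0.02],[0,0.005,0,0,0.02],[0,0.005,0,0,0.02]], "grip_force": 5}}

```text
t: 2.65
ee_pos: [0.4967, 0.2057, 0.0927]
tcp_rot: [0.763, 0.646, 0.0, -0.0]
ft_force: [0.5, -0.1, -0.4]
gripper_width: 0.0416
grasp_force: 0.0
```

Run:
```python
from h import *
u=np.array([np.cos(DX),np.sin(DX)]); delta([*D0,.092],DX); s=monitor.get_state(); print(s['gripper_width'],s['grasp_force'])
```

```text
shift [-0.0022  0.0356  0.0007] turn 0.26 yaw -9.44 q [-0.77  0.26  0.33  1.86 -0.1   1.04 -0.56] ee [0.4967 0.2057 0.0927] F [ 0.5 -0.1 -0.4] t 2.65
0.041620806626983926 0.0
```

{"name": "send_rows", "arguments": {"targets": [[0,0,0,0,0.018],[0,0,0,0,0.018],[0,0,0,0,0.018],[0,0,0,0,0.018],[0,0,0,0,0.018]]}}

```text
t: 3.07
ee_pos: [0.4963, 0.2058, 0.0925]
tcp_rot: [0.763, 0.647, -0.0, -0.0]
ft_force: [-3.3, -0.4, 2.0]
gripper_width: 0.0234
grasp_force: 5.0
```

{"name": "send_rows", "arguments": {"targets": [[0,0.006,0,0,0.018],[-0.001,0.012,0,0,0.018],[-0.001,0.018,0,0,0.018],[-0.002,0.024,0,0,0.018],[-0.002,0.03,0,0,0.018],[-0.002,0.0355,0,0,0.018],[-0.002,0.0355,0,0,0.018],[-0.002,0.0355,0,0,0.018]]}}

```text
t: 3.73
ee_pos: [0.5321, 0.1979, 0.0926]
tcp_rot: [0.763, 0.646, 0.001, 0.0]
ft_force: [1.1, 2.6, 0.4]
gripper_width: 0.023
grasp_force: 5.0
```

Run:
```python
from h import *
u=np.array([np.cos(DX),np.sin(DX)]); delta([*D0,.092],DX); s=monitor.get_state(); print(s['gripper_width'],s['grasp_force'])
c=cap('wrist','w2');cap('scene','s2'); print(proj(c,[[*D0,.04],[*D0,.11]]))
im=cv2.imread('pics/w2.png');im2=cv2.imread('pics/s2.png')
cv2.imwrite('pics/v2.png',np.hstack([cv2.resize(im[120:320,180:380],(400,400),interpolation=2),cv2.resize(im2[200:300,320:420],(400,400),interpolation=2)]))
```

```text
shift [-0.0003 -0.0007  0.0006] turn 0.24 yaw -9.46 q [-0.73  0.32  0.34  1.79 -0.12  1.05 -0.5 ] ee [0.5321 0.1979 0.0926] F [1.1 2.6 0.4] t 3.7333
0.02300700166177176 5.000006854534149
[[255.05105558 211.21335391]
 [254.66237716 253.00885104]]
```

View pics/v2.png

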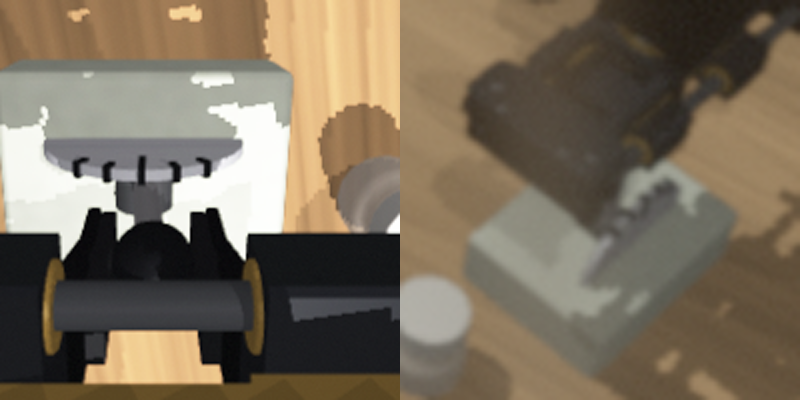

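Mark at crop (142,170) and ball at about (155,255), so there may be an offset. I'll measure it in one frame with the depth cloud.

Run:
```python
from h import *
u=np.array([np.cos(DX),np.sin(DX)]);n=np.array([-u[1],u[0]])
c=pickle.load(open('w2.pkl','rb')); P=cloud(c)
L=np.concatenate([(P[...,:2]-D0)@np.stack([u,n],1),P[...,2:]],-1)*1000
print('mark proj',proj(c,[[*(D0+.014*n),.08],[*(D0+.018*n),.08]]), c['position'], monitor.get_state()['ee_pos'])
for v in (196,199,202,205,208): print(v,[tuple(np.round(L[v,w]).astype(int)) for w in (216,230,251,265,285)])
g=cv2.cvtColor(c['image'],cv2.COLOR_RGB2GRAY)
for v in (200,203,206): print(v,g[v,214:290].tolist())
for v in (235,240,245,250): print(v,[tuple(np.round(L[v,w]).astype(int)) for w in range(236,282,4)])
m=(abs(L[...,2]-40)<3)&(abs(L[...,0])<80)&(abs(L[...,1])<70)
r=cv2.minAreaRect(L[m][:,:2].astype(np.float32)); print(r)
m=(abs(L[...,1]-16)<4)&(L[...,2]>47)&(L[...,2]<83)&(abs(L[...,0])<50); q=L[m]; print(q.min(0),q.max(0))
```

```text
mark proj [[254.94045113 212.2541139 ]
 [254.96326519 206.61281931]] [0.54502527 0.27515677 0.25338976] [0.53177674 0.19798611 0.09263429]
196 [(np.int64(-29), np.int64(18), np.int64(57)), (np.int64(-19), np.int64(18), np.int64(58)), (np.int64(-3), np.int64(19), np.int64(58)), (np.int64(7), np.int64(18), np.int64(57)), (np.int64(22), np.int64(19), np.int64(58))]
199 [(np.int64(-28), np.int64(19), np.int64(66)), (np.int64(-18), np.int64(19), np.int64(65)), (np.int64(-3), np.int64(20), np.int64(70)), (np.int64(7), np.int64(19), np.int64(65)), (np.int64(21), np.int64(19), np.int64(66))]
202 [(np.int64(-27), np.int64(18), np.int64(71)), (np.int64(-17), np.int64(18), np.int64(71)), (np.int64(-3), np.int64(20), np.int64(76)), (np.int64(7), np.int64(19), np.int64(74)), (np.int64(21), np.int64(19), np.int64(73))]
205 [(np.int64(-28), np.int64(15), np.int64(68)), (np.int64(-17), np.int64(18), np.int64(77)), (np.int64(-3), np.int64(19), np.int64(80)), (np.int64(7), np.int64(18), np.int64(77)), (np.int64(21), np.int64(17), np.int64(72))]
208 [(np.int64(-32), np.int64(2), np.int64(39)), (np.int6
[... 2871 characters left out ...]
4(-11), np.int64(3), np.int64(112)), (np.int64(-8), np.int64(5), np.int64(115)), (np.int64(-6), np.int64(5), np.int64(116)), (np.int64(-4), np.int64(6), np.int64(118)), (np.int64(-1), np.int64(6), np.int64(118)), (np.int64(1), np.int64(7), np.int64(119)), (np.int64(3), np.int64(6), np.int64(118)), (np.int64(5), np.int64(7), np.int64(119)), (np.int64(7), np.int64(6), np.int64(117)), (np.int64(10), np.int64(5), np.int64(116)), (np.int64(12), np.int64(3), np.int64(112)), (np.int64(13), np.int64(8), np.int64(122))]
((-2.6659622192382812, 4.188838958740234), (118.16708374023438, 82.11107635498047), 0.18749786913394928)
[-40.9935094   13.36599172  47.01495838] [35.61243373 19.96844611 80.99183994]
```

In one frame the disc's mark and the box centre are at −2.8 mm while the ball is at +1.0, so I move the lever back 3.8 mm.

{"name": "send_rows", "arguments": {"targets": [[0,-0.002,0,0,0.018],[0,-0.0038,0,0,0.018],[0,-0.0038,0,0,0.018],[0,-0.0038,0,0,0.018],[0,-0.0038,0,0,0.05],[0,-0.0038,0,0,0.05],[0,-0.0038,0,0,0.05],[0,-0.0038,0,0,0.05]]}}

```text
t: 4.5
ee_pos: [0.5272, 0.1982, 0.0922]
tcp_rot: [0.763, 0.646, -0.001, -0.0]
ft_force: [-0.5, 0.2, -0.8]
gripper_width: 0.0423
grasp_force: 0.0
```

{"name": "send_rows", "arguments": {"targets": [[0,0,0,0,0.06],[0,0,0,0,0.06],[0,0,-0.01,0,0.06],[0,0,-0.03,0,0.06],[0,0,-0.05,0,0.06],[0,0,-0.08,0,0.06],[0,0,-0.08,0,0.06],[0,0,-0.08,0,0.06]]}}

```text
t: 5.17
ee_pos: [0.5287, 0.1989, 0.1749]
tcp_rot: [0.763, 0.646, 0.002, 0.0]
ft_force: [-0.4, -0.5, -0.9]
gripper_width: 0.0598
grasp_force: 0.0
```

Run:
```python
from h import *
u=np.array([np.cos(DX),np.sin(DX)]);n=np.array([-u[1],u[0]])
c=cap('wrist','w3'); P=cloud(c)
L=np.concatenate([(P[...,:2]-D0)@np.stack([u,n],1),P[...,2:]],-1)*1000
m=(abs(L[...,2]-40)<3)&(abs(L[...,0])<80)&(abs(L[...,1])<70); print(cv2.minAreaRect(L[m][:,:2].astype(np.float32)))
m=(abs(L[...,1]-17)<4)&(L[...,2]>47)&(L[...,2]<84)&(abs(L[...,0])<50); q=L[m]; print(q.min(0),q.max(0))
m=(abs(L[...,1])<15)&(L[...,2]>98)&(L[...,2]<135)&(abs(L[...,0])<30); q=L[m]; print('ball',q.min(0),q.max(0))
A=np.c_[2*q,np.ones(len(q))]; s=np.linalg.lstsq(A,(q**2).sum(1),rcond=None)[0]; print('sphere',s[:3],np.sqrt(s[3]+s[:3]@s[:3]))
delta([*D0,.17],DX)
im=cv2.imread('pics/w3.png'); print(proj(c,[[*D0,.11]])); x,y=proj(c,[[*D0,.08]])[0].astype(int)
cv2.imwrite('pics/v3.png',cv2.resize(im[y-60:y+60,x-60:x+60],(600,600),interpolation=2)); print(x,y)
```

```text
((-2.6831817626953125, 1.0854263305664062), (118.34192657470703, 87.9028091430664), 0.2775254547595978)
[-40.58876068  13.33072731  47.03375235] [35.90758666 19.86636747 80.45500858]
ball [-14.76877203  -9.5582381  105.29162502] [  7.79274236  12.77654013 122.05461232]
sphere [ -3.45571969   0.66163563 109.08272286] 11.618634728332307
shift [-0.0003  0.0036  0.0034] turn 0.25 yaw -9.45 q [-0.75  0.23  0.36  1.71 -0.09  1.21 -0.54] ee [0.5279 0.1986 0.1734] F [0.7 1.  0.5] t 5.2167
[[259.0266458  206.85394436]]
258 196
```

View pics/v3.png

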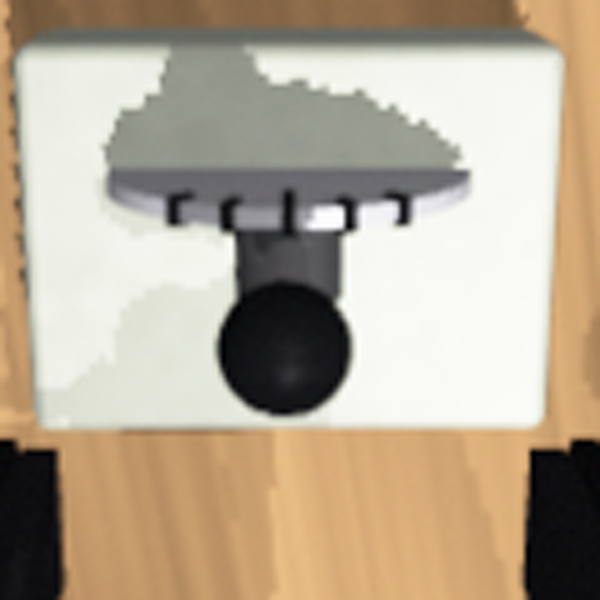

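The ball is now within 1 mm of the mark line (about 0.01 rad), and it is released. Next is the knob.

Run:
```python
from h import *
delta([*KN,.2],TX-np.pi/2)
```

```text
shift [-0.4934  0.1117 -0.027 ] turn 76.02 yaw -9.45 q [-0.75  0.23  0.36  1.71 -0.09  1.21 -0.54] ee [0.5279 0.1986 0.1734] F [0.7 1.  0.5] t 5.2167
```

{"name": "send_rows", "arguments": {"targets": [[-0.01,0.002,-0.03,2,0.06],[-0.04,0.009,-0.035,7,0.06],[-0.075,0.017,-0.035,12,0.06],[-0.11,0.025,-0.035,17,0.06],[-0.145,0.033,-0.035,22,0.06],[-0.18,0.041,-0.035,27,0.06],[-0.215,0.049,-0.035,32,0.06],[-0.25,0.057,-0.035,37,0.06]]}}

```text
t: 5.88
ee_pos: [0.542, -0.0591, 0.2068]
tcp_rot: [0.929, 0.369, -0.001, -0.0]
ft_force: [0.8, 1.0, -1.6]
gripper_width: 0.06
grasp_force: 0.0
```

Run:
```python
from h import *
delta([*KN,.2],TX-np.pi/2)
```

```text
shift [-0.1588  0.1903  0.0067] turn 38.78 yaw -46.69 q [-0.5   0.18  0.6   1.72 -0.1   1.27 -0.7 ] ee [ 0.542  -0.0591  0.2068] F [ 0.8  1.  -1.6] t 5.8833
```

{"name": "send_rows", "arguments": {"targets": [[-0.022,0.026,0.001,5.5,0.06],[-0.045,0.053,0.002,11,0.06],[-0.068,0.081,0.003,16.5,0.06],[-0.09,0.108,0.004,22,0.06],[-0.113,0.135,0.005,27.5,0.06],[-0.136,0.163,0.006,33,0.06],[-0.159,0.19,0.007,38.8,0.06],[-0.159,0.19,0.007,38.8,0.06]]}}

```text
t: 6.55
ee_pos: [0.5554, -0.3122, 0.1991]
tcp_rot: [0.999, 0.034, -0.002, 0.002]
ft_force: [-0.5, -0.6, -0.5]
gripper_width: 0.0603
grasp_force: 0.0
```

{"name": "send_rows", "arguments": {"targets": [[0,0,0,0,0.06],[0,0,0,0,0.06]]}}

```text
t: 6.72
ee_pos: [0.5582, -0.3042, 0.1995]
tcp_rot: [0.999, 0.042, -0.001, -0.0]
ft_force: [-0.0, 0.5, 0.5]
gripper_width: 0.0599
grasp_force: 0.0
```

Run:
```python
from h import *
delta([*KN,.06],TX-np.pi/2)
c=cap('wrist','w4'); P=cloud(c)
u=np.array([np.cos(TX),np.sin(TX)]);n=np.array([-u[1],u[0]])
L=np.concatenate([(P[...,:2]-KN)@np.stack([u,n],1),P[...,2:]],-1)*1000
m=(abs(L[...,2]-86)<4)&(abs(L[...,0])<35)&(abs(L[...,1])<35); q=L[m]; print('bar',len(q),np.median(q[:,2]),cv2.minAreaRect(q[:,:2].astype(np.float32)))
m=(abs(L[...,2]-40)<2)&(abs(L[...,0])<80)&(abs(L[...,1])<200); q=L[m]; print('box',q.min(0),q.max(0),cv2.minAreaRect(q[:,:2].astype(np.float32)))
print(proj(c,[[*KN,.086],[*(KN-.024*u),.086]]))
```

```text
shift [-0.0011  0.0023  0.1395] turn 0.25 yaw -85.22 q [-0.15  0.45  0.79  1.5  -0.32  1.33 -0.82] ee [ 0.5582 -0.3042  0.1995] F [-0.   0.5  0.5] t 6.7167
bar 558 84.52133761879702 ((-2.564554214477539, 0.27788448333740234), (13.447891235351562, 46.59025192260742), 89.99288177490234)
box [ -66.85885164 -191.86839091   38.00000318] [ 79.39357148 199.99334229  41.98673688] ((0.8558921813964844, 3.8617706298828125), (137.48643493652344, 398.3612365722656), 2.851888418197632)
[[257.67813359 192.11695233]
 [257.52103413 213.79447231]]
```

View pics/w4.png

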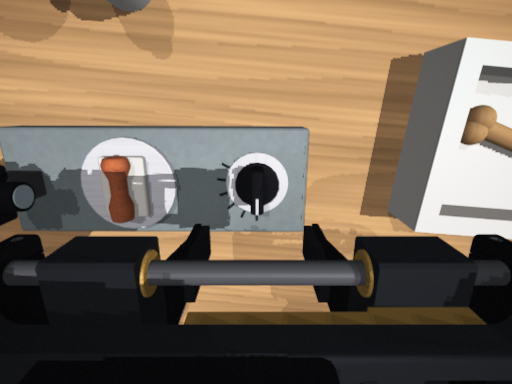

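The wrist view shows the knob bar at about (257,190) with its pointer end at (257,213). The depth puts the bar 2.6 mm nearer the robot than the top camera did, the same bias as at the dimmer. Next I compute the descent.

```bash
sed -i 's/KN=np.array(\[.5570,-.3065\])/KN=np.array([.5544,-.3064])/' h.py
python3 - <<'E'
from h import *
delta([*KN,.058],TX-np.pi/2)
E
```

```text
shift [-0.0043  0.0027  0.1417] turn 0.33 yaw -85.14 q [-0.15  0.45  0.79  1.5  -0.32  1.33 -0.82] ee [ 0.5586 -0.3035  0.1997] F [ 0.5 -0.1  0.3] t 6.7667
```

{"name": "send_rows", "arguments": {"targets": [[-0.004,0.003,0.03,0.3,0.06],[-0.004,0.003,0.06,0.3,0.06],[-0.004,0.003,0.09,0.3,0.06],[-0.004,0.003,0.1,0.3,0.06],[-0.004,0.003,0.1,0.3,0.06],[-0.004,0.003,0.1,0.3,0.06],[-0.004,0.003,0.1,0.3,0.06]]}}

```text
t: 7.35
ee_pos: [0.5559, -0.3082, 0.1026]
tcp_rot: [0.999, 0.039, 0.001, 0.0]
ft_force: [0.8, -1.1, 0.7]
gripper_width: 0.06
grasp_force: 0.0
```

Run:
```python
from h import *
delta([*KN,.058],TX-np.pi/2)
```

```text
shift [-0.0014 -0.002   0.0446] turn -0.03 yaw -85.5 q [-0.12  0.53  0.74  1.61 -0.39  1.15 -0.78] ee [ 0.5559 -0.3082  0.1026] F [ 0.8 -1.1  0.7] t 7.35
```

{"name": "send_rows", "arguments": {"targets": [[-0.0012,-0.002,0.015,0,0.06],[-0.0012,-0.002,0.03,0,0.06],[-0.0012,-0.002,0.042,0,0.06],[-0.0012,-0.002,0.042,0,0.06],[-0.0012,-0.002,0.042,0,0.06],[-0.0012,-0.002,0.042,0,0.06]]}}

```text
t: 7.85
ee_pos: [0.554, -0.3066, 0.0597]
tcp_rot: [0.999, 0.039, 0.001, 0.0]
ft_force: [0.1, -0.7, -1.6]
gripper_width: 0.0599
grasp_force: 0.0
```

Run:
```python
from h import *
delta([*KN,.058],TX-np.pi/2)
```

```text
shift [ 0.0004 -0.0002  0.0017] turn -0.08 yaw -85.55 q [-0.1   0.58  0.72  1.65 -0.42  1.08 -0.76] ee [ 0.554  -0.3066  0.0597] F [ 0.1 -0.7 -1.6] t 7.85
```

{"name": "send_rows", "arguments": {"targets": [[0,0,0.001,0,0.005],[0,0,0.001,0,0.005],[0,0,0.001,0,0.005],[0,0,0.001,0,0.005],[0,0,0.001,0,0.005],[0,0,0.001,0,0.005],[0,0,0.001,0,0.005],[0,0,0.001,0,0.005]], "grip_force": 30}}

```text
t: 8.52
ee_pos: [0.5534, -0.306, 0.0575]
tcp_rot: [0.999, 0.039, -0.0, -0.0]
ft_force: [-0.7, 13.2, 5.4]
gripper_width: 0.0145
grasp_force: 7.3
```

{"name": "send_rows", "arguments": {"targets": [[0,0,0,0,0.005],[0,0,0,0,0.005],[0,0,0,0,0.005],[0,0,0,0,0.005]]}}

```text
t: 8.85
ee_pos: [0.5534, -0.3055, 0.0575]
tcp_rot: [0.999, 0.039, -0.0, -0.001]
ft_force: [-2.5, 4.5, 4.3]
gripper_width: 0.0137
grasp_force: 30.0
```

Run:
```python
from h import *
delta([*KN,.058],TX-np.pi/2); s=monitor.get_state(); print(s['torque'],s['grasp_force'],s['gripper_width'])
```

```text
shift [ 0.001   0.001  -0.0005] turn -0.05 yaw -85.52 q [-0.1   0.58  0.72  1.65 -0.42  1.08 -0.75] ee [ 0.5534 -0.3055  0.0575] F [-2.5  4.5  4.3] t 8.85
[1.05852875 0.72761017 0.08616947] 30.00054603908211 0.01366226968611192
```

{"name": "send_rows", "arguments": {"targets": [[0,0,0,3,0.005],[0,0,0,6,0.005],[0,0,0,9,0.005],[0,0,0,12,0.005],[0,0,0,15,0.005],[0,0,0,18,0.005],[0,0,0,21,0.005],[0,0,0,24,0.005]]}}

```text
t: 9.52
ee_pos: [0.5534, -0.305, 0.0575]
tcp_rot: [0.985, -0.171, -0.0, -0.001]
ft_force: [-3.4, 6.9, 4.3]
gripper_width: 0.0138
grasp_force: 30.0
```

Run:
```python
from h import *
delta([*KN,.058],TX-np.pi/2); s=monitor.get_state(); print(s['torque'],s['grasp_force'],s['gripper_width'])
```

```text
shift [ 0.0014  0.001  -0.0005] turn -24.18 yaw -109.65 q [-0.16  0.61  0.81  1.65 -0.49  1.09 -1.13] ee [ 0.5534 -0.305   0.0575] F [-3.4  6.9  4.3] t 9.5167
[1.45597205 0.76391087 0.12017637] 29.999325745739043 0.013780591783760135
```

{"name": "send_rows", "arguments": {"targets": [[0,0,0,3,0.005],[0,0,0,6,0.005],[0,0,0,9,0.005],[0,0,0,12,0.005],[0,0,0,15,0.005],[0,0,0,18,0.005],[0,0,0,21,0.005],[0,0,0,24,0.005]]}}

```text
t: 10.18
ee_pos: [0.5537, -0.3046, 0.0575]
tcp_rot: [0.928, -0.372, -0.001, -0.001]
ft_force: [-2.3, 7.9, 5.9]
gripper_width: 0.0138
grasp_force: 30.0
```

{"name": "send_rows", "arguments": {"targets": [[0,0,0,3,0.005],[0,0,0,6,0.005],[0,0,0,9,0.005],[0,0,0,12,0.005],[0,0,0,15,0.005],[0,0,0,17,0.005],[0,0,0,19,0.005],[0,0,0,21,0.005]]}}

```text
t: 10.85
ee_pos: [0.554, -0.3044, 0.0575]
tcp_rot: [0.845, -0.534, -0.001, -0.001]
ft_force: [-1.4, 7.6, 5.1]
gripper_width: 0.0137
grasp_force: 30.0
```

Run:
```python
from h import *
delta([*KN,.058],TX-np.pi/2); s=monitor.get_state(); print(s['torque'],s['grasp_force'],s['gripper_width'])
```

```text
shift [ 0.002   0.0005 -0.0005] turn -69.09 yaw -154.56 q [-0.26  0.69  0.97  1.66 -0.62  1.14 -1.82] ee [ 0.554  -0.3044  0.0575] F [-1.4  7.6  5.1] t 10.85
[1.89501981 0.49943724 0.07575495] 29.99993239995092 0.013684954918851801
```

{"name": "send_rows", "arguments": {"targets": [[0,0,0,1,0.005],[0,0,0,2,0.005],[0,0,0,2,0.005]]}}

```text
t: 11.1
ee_pos: [0.554, -0.3044, 0.0575]
tcp_rot: [0.836, -0.548, -0.001, -0.001]
ft_force: [-1.2, 8.3, 6.5]
gripper_width: 0.0141
grasp_force: 30.0
```

Run:
```python
from h import *
delta([*KN,.058],TX-np.pi/2); s=monitor.get_state(); print(s['torque'],s['grasp_force'],s['gripper_width'])
```

```text
shift [ 0.002   0.0005 -0.0005] turn -71.05 yaw -156.52 q [-0.27  0.7   0.98  1.66 -0.63  1.14 -1.85] ee [ 0.554  -0.3044  0.0575] F [-1.2  8.3  6.5] t 11.1
[1.89203705 0.47358484 0.05847842] 30.001170225441456 0.014094773359910375
```

{"name": "send_rows", "arguments": {"targets": [[0,0,0,1,0.005],[0,0,0,1,0.005]]}}

```text
t: 11.27
ee_pos: [0.554, -0.3044, 0.0575]
tcp_rot: [0.831, -0.556, -0.001, -0.001]
ft_force: [-1.1, 8.0, 6.1]
gripper_width: 0.0138
grasp_force: 30.0
```

Run:
```python
from h import *
delta([*KN,.058],TX-np.pi/2); s=monitor.get_state(); print(s['torque'],s['grasp_force'],s['gripper_width'])
c=cap('wrist','w5'); t=cap('top','t5')
im=cv2.imread('pics/w5.png'); im2=cv2.imread('pics/t5.png')
print(proj(c,[*KN,.04]))
cv2.imwrite('pics/v5.png',np.hstack([cv2.resize(im[110:310,156:356],(400,400),interpolation=2),cv2.resize(im2[155:235,320:400],(400,400),interpolation=2)]))
```

```text
shift [ 0.002   0.0004 -0.0005] turn -72.04 yaw -157.51 q [-0.27  0.7   0.99  1.66 -0.63  1.14 -1.86] ee [ 0.554  -0.3044  0.0575] F [-1.1  8.   6.1] t 11.2667
[1.90441791 0.53765065 0.05683411] 30.001134546473622 0.013787156689742218
[[256.44380123 227.09845853]]
```

View pics/v5.png

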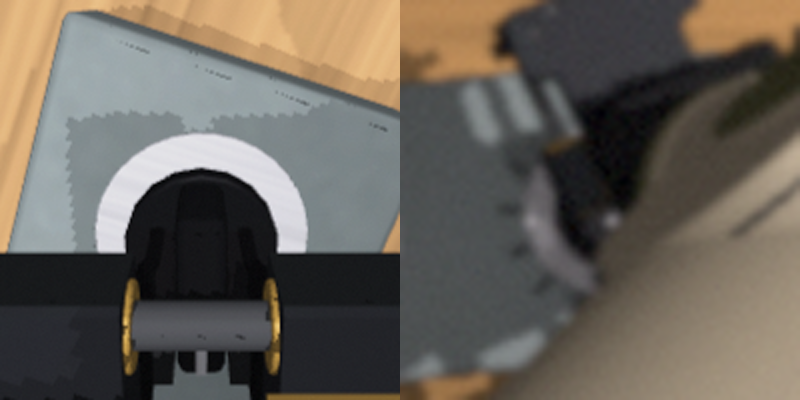

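The bar is aligned between the pads, with its pointer line at about (200,362) in the crop. Torque is still at the low, pre-stop level of 0.057 N m, so I creep on to the jump.

{"name": "send_rows", "arguments": {"targets": [[0,0,0,1,0.005],[0,0,0,1,0.005]]}}

```text
t: 11.53
ee_pos: [0.554, -0.3043, 0.0575]
tcp_rot: [0.827, -0.563, -0.001, -0.001]
ft_force: [-1.3, 9.2, 5.0]
gripper_width: 0.0134
grasp_force: 30.0
```

Run:
```python
from h import *
delta([*KN,.058],TX-np.pi/2); s=monitor.get_state(); print(s['torque'],s['grasp_force'],s['gripper_width'])
```

```text
shift [ 0.0021  0.0004 -0.0005] turn -73.03 yaw -158.5 q [-0.27  0.7   0.99  1.66 -0.64  1.14 -1.88] ee [ 0.554  -0.3043  0.0575] F [-1.3  9.2  5. ] t 11.5333
[1.89697381 0.47457623 0.14643788] 30.00115267932415 0.01339699655164785
```

The jump (0.057 → 0.146 N m) lies between 72° and 73°, so this is the third stop. I hold briefly and check the stability and the lever.

{"name": "send_rows", "arguments": {"targets": [[0,0,0,-0.3,0.005],[0,0,0,-0.3,0.005],[0,0,0,-0.3,0.005],[0,0,0,-0.3,0.005],[0,0,0,-0.3,0.005],[0,0,0,-0.3,0.005],[0,0,0,-0.3,0.005],[0,0,0,-0.3,0.005]]}}

```text
t: 12.2
ee_pos: [0.554, -0.3044, 0.0575]
tcp_rot: [0.828, -0.56, -0.001, -0.001]
ft_force: [-1.4, 8.5, 6.2]
gripper_width: 0.014
grasp_force: 30.0
```

Run:
```python
from h import *
delta([*KN,.058],TX-np.pi/2); s=monitor.get_state(); print(s['torque'],s['grasp_force'],s['gripper_width'])
c=cap('scene','s6'); t=cap('top','t6'); im=cv2.imread('pics/t6.png'); im2=cv2.imread('pics/s6.png')
cv2.imwrite('pics/v6.png',np.hstack([cv2.resize(im[175:255,95:175],(400,400),interpolation=2),cv2.resize(im2[200:300,320:420],(400,400),interpolation=2)]))
```

```text
shift [ 0.002   0.0004 -0.0005] turn -72.68 yaw -158.15 q [-0.27  0.7   0.99  1.66 -0.63  1.14 -1.87] ee [ 0.554  -0.3044  0.0575] F [-1.4  8.5  6.2] t 12.2
[1.86565858 0.5433922  0.12411912] 30.000913166441023 0.01395568359065638
```

View pics/v6.png

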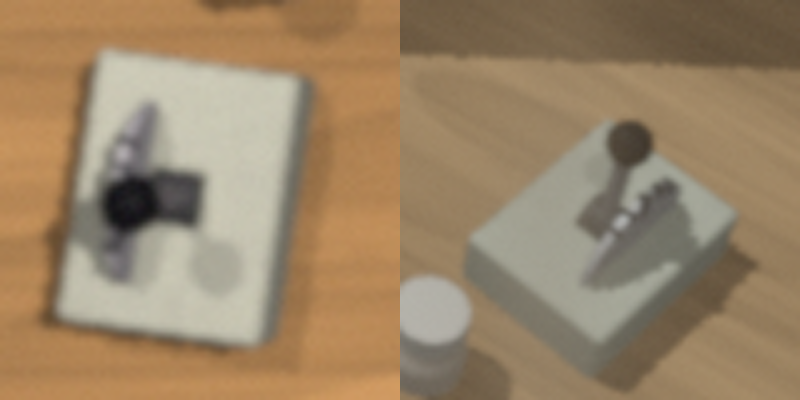

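The lever is upright: its ball, at (130,203) in the top crop, lines up with the hinge and the mid-disc. The knob is held at the third stop with a steady grip, so I hand in.

```bash
python3 -c "
from bench import env
print(env.job_done())"
```

```text
the job is handed in; nothing more can be done
None
```

The job is handed in at about 12 s on the robot's clock: the lever stands at half, within about 1 mm of the centre mark at the ball, and the gripper is still holding the knob at its third stop (72.7° measured, 72° nominal).

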